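Uncover the filling plate and charge the spray can

ROBOT

A 6-joint arm with a two-finger parallel gripper is mounted at the origin on the work surface. World frame = base frame: x ahead of the robot, y to its left, z up, the work surface at z = 0. Lengths are in m, angles in rad, forces in N, time in s.
With the tool pointing down it reaches from about 0.3 to 0.875 m from the base axis. Payload 6.4 kg.
Tool frame: the origin (TCP) lies midway between the tips of the shut fingers; the grasp point (between the pads) lies 19 mm behind it; z points along the fingers, y is the line along which they close (so a half turn about z gives the same grasp; the last joint's range is limited). The gripper opens to 85 mm and grips with 20 to 120 N. Pads are 22 mm wide; open, the fingers measure 114 mm over their backs; the gripper's body (76 mm by 85 mm) begins 54 mm behind the grasp point. The pads swing forward as they close: fully open they stand 13 mm farther back than shut.
Start: joints at [-1.437, 0.181, 1.607, -0, 1.354, -0.206], TCP at [0.192, -0.542, 0.231] pointing down, gripper open.
Joint ranges: [-2.99, 2.99], [-0.89, 2.07], [0.3, 2.58], [-1.14, 4.28], [0, 2.63], [-3.12, 3.12]. Speed limits (rad/s): [2.57, 2.57, 3.01, 3.14, 3.14, 3.14].

INTERFACE

Orientations are given as a unit quaternion [w, x, y, z].
In Python, from bench import * gives the robot as it stands.
- The arm moves only by the tool play_rows, never from a script. Its argument "plan" is a list of rows, each a list of 3 entries, a list of its own where there are three numbers: the finger opening in mm, from 0 to 85.4, then the shift along the tool's x, y, z normalised to -1 to 1, where 1 is 40 cm, then the turn about the tool's z normalised to -1 to 1, where 1 is pi rad. A call has 1 to 10 rows; each row is the pose to reach, as a shift and turn from the pose commanded when the call began, along the tool's axes at that moment, turning the shorter way round; what a row does not reach only later rows make up. A row lasts 1/10 s, in which the tool goes at most 50 mm and 8.59 degrees, less where a joint would pass 70% of its speed; a pose out of reach is approached as far as the arm can. A call with a number of a shift or a turn outside -1 to 1 is refused whole. A call with a gripper value outside its range is refused whole. The fingers move at their own pace and stop on an object; the grip force is fixed at half the most. Time passes only in rows, so rows that repeat a pose let the fingers close. It gives the time, the measured TCP pose, the force, the opening and the grip force at its end, in the units of the state.
- get_obs(): the state, without advancing time (a new reading comes with each control period).
- camera(name): name is "side" or "top"; returns a dict with "image" (384x512x3 uint8, red, green, blue), "range_z" (384x512 float32, m along the optical axis (not along the pixel's ray), 0 where there is no reading), "intrinsics" (3x3 intrinsics, pixels), "rvec" (rotation vector, rad) and "tvec" (3), from world to camera coordinates, as OpenCV has them. Camera axes: x right, y down, z forward; pixel columns grow to the right and rows downward; lengths in m; the calibration is good to about 2 mm. A picture is of the moment at which its call begins.
- hand_in(): hands the job in; it is judged then, once.
Trained networks look in a picture, given as the dict that the camera call returned (one of the last four; its "shot" number tells which), for a name from the list of things; names that differ only in an ending like _2 or _b are one class to them, and where a whole thing is asked for, a point or a joint stands for the part that bears it (a point fixed in the world has none). Each returns a list of dicts, best first, with "conf" (0 to 1); they miss things now and then, are a little off and sometimes report something else, mostly with a low value. They report only what shows in the picture. A call takes as long as a camera call. They do not tell look-alikes from the thing itself.
- search_frame(picture, label): "rect" ([centre column, centre row, width, height] in pixels, round what is visible of it).
- masks_of(picture, label): "mask" (384x512 bool, what is visible of it) and "rect" ([centre column, centre row, width, height] in pixels, round what is visible of it).
The state is a dict: "time_s": time; "q": joint angles; "dq": joint speeds; "joint_efforts": joint torques, N m; "eef_pos": TCP position; "eef_rot": TCP orientation; "wrist_force": force on the tool from outside, world axes, zero at the start; "torque": the same for the moment, N m; "opening": opening from 0.0 (shut) to 1.0 (fully open); "grasp_force": force on a finger pad.
Only numpy, scipy, OpenCV 4.12 (cv2) and the standard library are available. Lean on these libraries where they do the work, as an engineer would, in place of code of your own. Each camera call takes 0.05 s, during which the arm holds its last target. There are 200 camera calls.

TASK

The blue housing cover has been left on top of the can-filling plate: slide it along the grey deck, without lifting it, until it lies flat and square within the yellow outline. Then take the red spray can, keep it upright and press its base down in the middle of the sprung plate until the plate is fully down, hold it there for a second, and stand the can back on its black round mat. Leave the reel, the other can, the bottle and the tools where they are.

Things in the scene. Friction and masses are not known exactly. Their poses are not given: they have to be found in the camera images.
- station: Can-filling station, fixed: grey deck 180 (its x) x 490 (its y) x 30 mm high, origin under the deck's middle on the bench, z up. A sprung steel plate lies in a square opening at the middle of the deck; a low dark manifold (24 mm high) runs along the deck's +x edge. Its place and yaw vary.
- plate (a joint): Travel of the sprung plate, m: 0 = up (its top 2 mm below the deck's top), 0.010 = fully down on its stop. It begins to move at about 5 N and is fully down at about 15 N; it springs back up by itself.
- plate_top (a point): Centre of the top face of the sprung plate, a steel square 96 mm wide with an orange ring, in an opening 104 mm wide; z up; 28 mm above the bench when up.
- outline: Yellow painted rectangular outline, 150 (x) x 170 (y) mm outside, flat on the deck's top (30 mm above the bench) towards one end, centred 155 mm along the station's y axis from the plate's centre, on either its +y or its -y side; origin at its centre, axes parallel to the station's.
- cover: Blue metal housing cover, about 0.8 kg, a tray open upwards: 130 (x) x 150 (y) x 45 mm high, walls and floor 6 mm thick, round posts (9 mm radius) in the inner corners, a disc (22 mm radius, 4 mm high) mid-floor. Origin at the centre of its underside. Starts resting flat on the deck over the plate, not pressing it. Fingers fit inside it to push a wall.
- can: Red refillable spray can, about 0.35 kg, 150 mm high: straight body of 27 mm radius up to 126 mm, then a shoulder to 136 mm and a white nozzle cap of 14 mm radius. Origin at the centre of its base, z up. It starts standing on the mat.
- mat: Round black rubber mat, fixed, 45 mm radius, 4 mm thick; origin at the centre of its underside on the bench. It stands in one of three places in a row beyond the station; the green can and the bottle have the other two.
- reel: Bystander: white reel of 42 mm radius, 55 mm high, standing on the deck at the end away from the outline, 155 mm from the plate's centre; origin at the centre of its underside.
- green_can: Bystander: green spray can of the same shape and size as the red one, on the bench; origin at the centre of its base.
- oil_bottle: Bystander: amber bottle of 32 mm radius, 170 mm high, on the bench; origin at the centre of its base.
- hammer: Bystander: hammer about 260 mm long lying on the bench to the left of the station, handle to its -x; origin about its middle.
- screwdriver: Bystander: red-handled screwdriver about 200 mm long lying on the bench on the right, handle to its -x; origin about its middle.
- wrench: Bystander: steel wrench about 180 mm long lying on the bench on the right, along its x; origin about its middle.
- tee: Bystander: T-handled driver lying on the bench on the right: red bar 116 mm long along its y through the origin, steel shank 138 mm along its +x, 16 mm thick.
Things that resemble listed ones, but are neither listed nor needed, are in the scene too. Several things look just like the can: the one meant starts farthest from the robot's base.

How it is judged:
On the way, in this order (a step that is already met when the one before it is completed fails the run):
1. the cover lies flat, square and still within the yellow outline (horizontal distance between cover and outline below 0.03 m and angle between the x axis of cover and the x axis of station, either way round below 0.2 rad and angle between cover's own z axis and vertical below 0.06 rad and height (world z) of cover below 0.035 m and linear speed of cover below 0.02 m/s), for 0.2 s.
2. the red can, upright, presses the plate fully down and holds it for half a second (value of joint plate above 0.0085 m and horizontal distance between can and plate_top below 0.022 m and z of can in the frame of station below 0.0225 m and angle between can's own z axis and vertical below 0.15 rad and horizontal distance between cover and outline below 0.03 m), for 0.5 s.
At the end, for the whole second after the job is handed in: Cover flat on the deck, within 30 mm of the outline's centre and 0.2 rad of square; red can, having held the plate 8.5 mm or more down for 0.5 s within 22 mm of its centre, upright and still within 20 mm of the mat's centre; plate up (all of step 1 and horizontal distance between can and mat below 0.02 m and angle between can's own z axis and vertical below 0.1 rad and height (world z) of can below 0.008 m and linear speed of can below 0.02 m/s and value of joint plate below 0.002 m); the robot touches nothing.
It fails at once if the cover is lifted off the deck by more than 20 mm, or tipped or dropped off it (height (world z) of cover above 0.05 m or height (world z) of cover below 0.02 m or angle between cover's own z axis and vertical above 0.25 rad).
It fails at once if the red can is tipped by more than 0.5 rad (angle between can's own z axis and vertical above 0.5 rad).
It fails at once if a bystander is shifted (reel, green can, bottle by 20 mm, tools by 30 mm) or tipped over (distance of any of reel, green_can, oil_bottle from where it was at the start of the episode above 0.02 m or distance of any of hammer, screwdriver, wrench, tee from where it was at the start of the episode above 0.03 m or angle between any of reel, green_can, oil_bottle's own z axis and vertical above 0.3 rad).
It also fails if it takes over 59 s, if anything falls off the work surface, if the arm or the gripper's body presses on something with over 40 N, if the wrist force passes 120 N, or if a joint passes its speed limit or range.

## Working session

There is one attempt and no reset: what is moved stays moved. The work goes in short steps, Python scripts to look and compute and a tool call to move; the robot and the scene stay as the last step left them, time stands still between calls to the robot, and variables do not carry over. Pictures are saved under pics/ and viewed, at most 10 in all, crops included, and the job is handed in when it is done.

Besides the shell and the picture viewer there is one more tool, called after "Emit:" by a JSON object that holds its "fn" and its "kwargs", one argument or row to a line. play_rows: Moves the arm, as the interface text tells. Its arguments: {"type":"object","properties":{"plan":{"type":"array","items":{"type":"array"}}},"required":["plan"]}

```bash
mkdir -p pics; cat > h.py <<'E'
from bench import *
import numpy as np, cv2
def cloud(c):
    K=np.array(c["intrinsics"]);R=cv2.Rodrigues(np.array(c["rvec"],float))[0];t=np.array(c["tvec"],float).ravel()
    z=c["range_z"].astype(float);v,u=np.mgrid[:384,:512]
    P=np.stack([(u-K[0,2])/K[0,0]*z,(v-K[1,2])/K[1,1]*z,z],-1)
    W=(P-t)@R; W[z==0]=np.nan
    return W
def save(c,n): cv2.imwrite("pics/"+n,c["image"][:,:,::-1])
E
python3 - <<'E'
from h import *
for n in("top","side"):
    c=camera(n);save(c,n+"0.png");W=cloud(c)
    np.savez("pics/"+n+"0.npz",W=W,im=c["image"])
    R=cv2.Rodrigues(np.array(c["rvec"],float))[0];print(n,-R.T@np.array(c["tvec"]).ravel())
    for l in("can","cover","mat","outline","plate_top","reel","oil_bottle","station","hammer"):
        for d in masks_of(c,l):
            m=d["mask"];p=W[m];print(l,round(d["conf"],2),np.round(d["rect"]),np.nanmedian(p,0).round(3),np.nanmax(p[:,2]).round(3))
s=get_obs();print(s)
E
```

```text
top [ 0.32323202 -0.04163787  1.42358528]
can 0.73 [380. 227.  10.  55.] [ 0.461 -0.401  0.007] 0.017
can 0.66 [194. 141.  22.  29.] [0.679 0.15  0.132] 0.162
can 0.64 [142. 188.  27.  27.] [0.542 0.289 0.124] 0.154
can 0.61 [136. 227.  32.  20.] [0.432 0.296 0.127] 0.156
cover 0.83 [252. 219.  68.  59.] [ 0.466 -0.021  0.037] 0.085
mat 0.71 [196. 213.  31.  30.] [0.479 0.139 0.084] 0.092
mat 0.57 [195. 146.  32.  30.] [0.681 0.139 0.003] 0.013
mat 0.37 [377. 152.  38.  50.] [ 0.637 -0.387  0.013] 0.023
outline 0.52 [306. 225.  52.  56.] [ 0.426 -0.219  0.031] 0.036
reel 0.96 [196. 212.  31.  28.] [0.478 0.138 0.085] 0.092
reel 0.35 [254. 141.  26.  28.] [ 0.684 -0.025  0.113] 0.176
oil_bottle 0.83 [254. 142.  25.  26.] [ 0.684 -0.027  0.113] 0.176
oil_bottle 0.72 [195. 141.  21.  29.] [0.679 0.15  0.132] 0.162
station 0.85 [250. 217. 170.  78.] [ 0.464 -0.038  0.029] 0.09
hammer 0.64 [109. 225.  32.  88.] [0.47  0.42  0.023] 0.034
side [0.09573778 0.85621138 0.96937512]
can 0.81 [210. 263.  26.  46.] [0.536 0.316 0.095] 0.152
can 0.71 [195. 217.  20.  40.] [0.679 0.174 0.09 ] 0.157

[... 408 characters left out ...]
.023] 0.031
{'time_s': 1.0, 'q': array([-1.43730427e+00,  1.80784183e-01,  1.60695964e+00,  1.17027591e-05,
        1.35380269e+00, -2.06297364e-01]), 'dq': array([ 0.00177108,  0.00011516, -0.00031554, -0.00194139,  0.00045357,
        0.00031499]), 'joint_efforts': array([-2.21676128e-03, -4.44863570e+01, -3.51689851e+01, -2.62966878e-04,
        9.20177881e-04,  3.57480317e-06]), 'eef_pos': array([ 0.19166719, -0.54215263,  0.23131689]), 'eef_rot': array([2.32603962e-05, 9.85602787e-01, 1.69077335e-01, 4.87086242e-06]), 'wrist_force': array([ 0.15882561, -1.1327147 , -0.25795965]), 'torque': array([-0.01754429, -0.00655734,  0.03147458]), 'grasp_force': 0.0, 'opening': 1.0027217345265975}
```

View pics/top0.png

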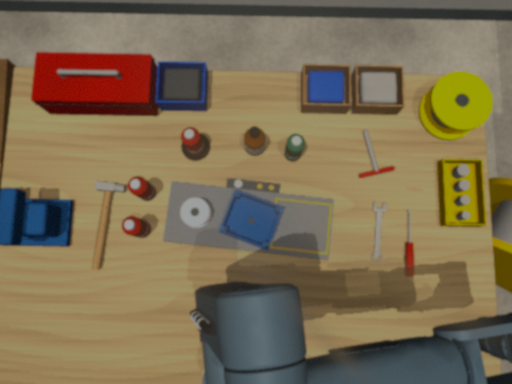

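View pics/side0.png

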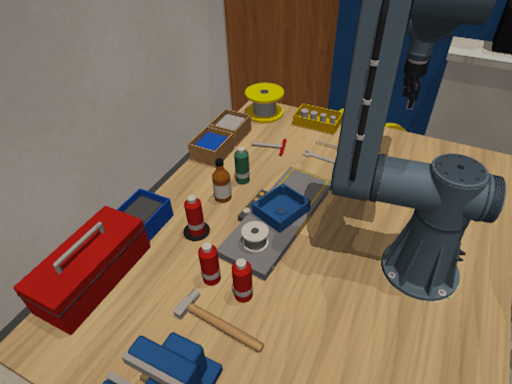

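```bash
cat > m.py <<'E'
from h import *
def rect(m,W,zr=None):
    p=W[m]; p=p[~np.isnan(p[:,0])]
    if zr: p=p[(p[:,2]>zr[0])&(p[:,2]<zr[1])]
    q=(p[:,:2]*1000).astype(np.float32)
    (c,s,a)=cv2.minAreaRect(q); return np.round(c,1),np.round(s,1),round(a,2),len(q),p.mean(0).round(4)
E
python3 - <<'E'
from m import *
d=np.load("pics/top0.npz");W,im=d["W"],d["im"];hsv=cv2.cvtColor(im,cv2.COLOR_RGB2HSV);H,S,V=[hsv[...,i].astype(int) for i in range(3)]
x,y,z=W[...,0],W[...,1],W[...,2]
box=(x>.33)&(x<.62)&(y>-.32)&(y<.25)
near=lambda x0,y0,r:np.hypot(x-x0,y-y0)<r
deck=box&(z>.022)&(z<.038);deck=cv2.morphologyEx(deck.astype(np.uint8),cv2.MORPH_OPEN,np.ones((3,3)))>0
n,l,st,_=cv2.connectedComponentsWithStats(deck.astype(np.uint8));print("deck",rect(l==1+st[1:,4].argmax(),W))
yel=box&(H>18)&(H<35)&(S>90)&(z>.022);print("yellow",rect(yel,W))
blue=box&(H>95)&(H<125)&(S>110);print("cover",rect(blue,W),rect(blue&(z>.06),W))
print("reel",rect(near(.478,.138,.06)&(z>.07),W))
for n,(a,b) in dict(can=(.679,.15),c2=(.542,.289),c3=(.432,.296),green=(.684,-.14),bot=(.684,-.027)).items():
    m=near(a,b,.07)&(z>.14);print(n,rect(m,W),np.nanmax(z[m]))
mat=near(.68,.15,.08)&(V<70)&(z<.02);print("mat",rect(mat,W))
# side view
d=np.load("pics/side0.npz");W,im=d["W"],d["im"];x,y,z=W[...,0],W[...,1],W[...,2]
for n,(a,b) in dict(can=(.679,.15)).items():
    m=near(a,b,.06)&(z>.02)&(z<.12);p=W[m]
    from scipy.optimize import least_squares
    r=least_squares(lambda c:np.hypot(p[:,0]-c[0],p[:,1]-c[1])-.027,[a,b],loss="soft_l1",f_scale=.003);print(n,r.x)
c=np.load("pics/top0.npz")["im"][110:270,100:350,::-1];cv2.imwrite("pics/crop.png",cv2.resize(c,(750,480),interpolation=3))
E
```

```text
deck (array([480.3, -14.9]), array([491.3, 208.7]), 84.51, 6905, array([ 0.4637, -0.0273,  0.0297]))
yellow (array([ 474.7, -140.9]), array([229.5, 196.7]), 84.52, 485, array([ 0.4566, -0.1729,  0.0299]))
cover (array([460.5, -20.2]), array([145.7, 122.7]), 69.47, 1889, array([ 0.4603, -0.019 ,  0.0403])) (array([460.5, -20.2]), array([145.7, 122.7]), 69.47, 208, array([ 0.4323, -0.0084,  0.0745]))
reel (array([481.6, 140.1]), array([80.9, 81.3]), 0.95, 670, array([0.4809, 0.1406, 0.0849]))
can (array([690.7, 155.8]), array([36.3, 38.2]), 80.2, 114, array([0.6887, 0.1558, 0.1493])) 0.16182494091612015
c2 (array([547.6, 298.5]), array([26.7, 27.1]), 72.41, 87, array([0.5472, 0.2974, 0.1491])) 0.154452769384492
c3 (array([436.1, 309.1]), array([31.3, 26.3]), 53.15, 94, array([0.4352, 0.3074, 0.1485])) 0.15622128131011553
green (array([ 677.8, -142.9]), array([26.4, 26.8]), 59.78, 84, array([ 0.6771, -0.1434,  0.1488])) 0.15355848503505357
bot (array([696.9, -26.3]), array([27.4, 24.9]), 0.65, 101, array([ 0.6957, -0.0262,  0.1671])) 0.1763651411476492
mat (array([687.5, 153. ]), array([62.5, 81.3]), 31.92, 179, array([0.6834, 0.1485, 0.0039]))
can [0.69284885 0.15764655]
```

View pics/crop.png

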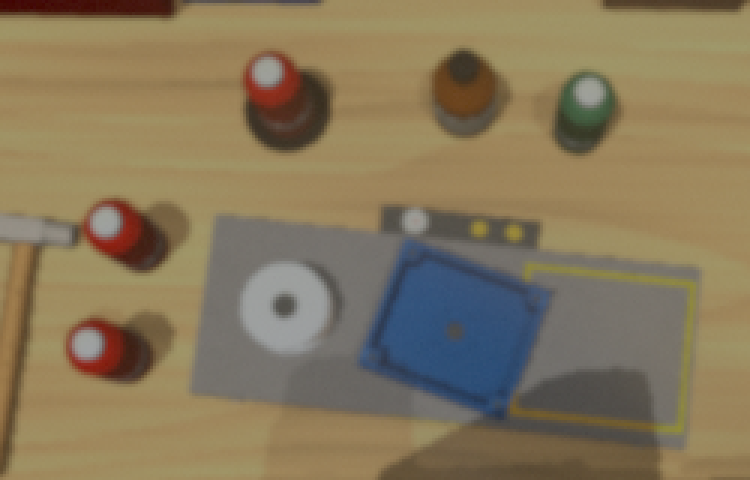

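```bash
cat >> m.py <<'E'
from scipy.spatial.transform import Rotation as Ro
def go(*targets):
    """targets: (x,y,z,ydeg) ydeg = wanted heading of tool y (mod 180)"""
    s=get_obs();q=s["eef_rot"];R=Ro.from_quat([q[1],q[2],q[3],q[0]]).as_matrix();p=s["eef_pos"]
    yd=np.degrees(np.arctan2(R[1,1],R[0,1]));print("t",round(s["time_s"],2),"p",p.round(4),"yhead",round(yd,2),"tilt",(R[:,2]).round(3),"q",s["q"].round(2),"F",s["wrist_force"].round(1),"open",round(s["opening"],3),s["grasp_force"])
    for x,y,z,h in targets:
        d=R.T@(np.array([x,y,z])-p)/.4; t=-((h-yd+90)%180-90)/180
        print(d.round(4).tolist(),round(t,4))
E
python3 -c "
from m import *
go((.436,-.087,.2,69.5),(.436,-.087,.1,69.5),(.436,-.087,.044,69.5))"
```

```text
t 1.0 p [ 0.1917 -0.5422  0.2313] yhead -70.53 tilt [ 0. -0. -1.] q [-1.44  0.18  1.61  0.    1.35 -0.21] F [ 0.2 -1.1 -0.3] open 1.003 0.0
[0.9551, -0.8692, 0.0783] 0.222
[0.9551, -0.8693, 0.3283] 0.222
[0.9551, -0.8693, 0.4683] 0.222
```

Emit:
{"fn": "play_rows", "kwargs": {
  "plan": [
    [50,[0.3,-0.27,0.05],0.1],
    [50,[0.955,-0.87,0.08],0.222],
    [50,[0.955,-0.87,0.08],0.222],
    [50,[0.955,-0.87,0.08],0.222],
    [50,[0.955,-0.87,0.08],0.222],
    [50,[0.955,-0.87,0.08],0.222],
    [50,[0.955,-0.87,0.08],0.222],
    [50,[0.955,-0.87,0.08],0.222],
    [50,[0.955,-0.87,0.08],0.222],
    [50,[0.955,-0.87,0.08],0.222]
  ]
}}

```text
time_s: 2.0
eef_pos: [0.4268, -0.1032, 0.2008]
eef_rot: [0.0, 0.984, -0.178, 0.001]
wrist_force: [0.8, 0.1, -0.3]
opening: 0.583
grasp_force: 0.0
```

Emit:
{"fn": "play_rows", "kwargs": {
  "plan": [
    [50,[0,0,0],0]
  ]
}}

```text
time_s: 2.1
eef_pos: [0.4275, -0.0995, 0.2003]
eef_rot: [-0.001, 0.985, -0.174, 0.0]
wrist_force: [-0.6, -0.7, -0.5]
opening: 0.589
grasp_force: 0.0
```

```bash
python3 -c "
from m import *
go((.436,-.087,.2,69.5),(.436,-.087,.1,69.5),(.436,-.087,.044,69.5))
c=camera('side');save(c,'s1.png')"
```

```text
t 2.1 p [ 0.4275 -0.0995  0.2003] yhead -110.03 tilt [ 0.001  0.002 -1.   ] q [-0.5  -0.1   1.97  0.    1.28  1.42] F [-0.6 -0.7 -0.5] open 0.589 0.0
[0.0091, -0.0367, 0.0008] 0.0026
[0.0091, -0.0362, 0.2508] 0.0026
[0.0092, -0.036, 0.3908] 0.0026
```

Emit:
{"fn": "play_rows", "kwargs": {
  "plan": [
    [50,[0.009,-0.036,0],0.0026],
    [50,[0.009,-0.036,0.1],0.0026],
    [50,[0.009,-0.036,0.2],0.0026],
    [50,[0.009,-0.036,0.2],0.0026],
    [50,[0.009,-0.036,0.2],0.0026]
  ]
}}

```text
time_s: 2.65
eef_pos: [0.4339, -0.0938, 0.1208]
eef_rot: [-0.0, 0.983, -0.183, -0.001]
wrist_force: [0.3, -0.6, -0.4]
opening: 0.584
grasp_force: 0.0
```

```bash
python3 -c "
from m import *
go((.436,-.087,.044,69.5))
c=camera('side');W=cloud(c);np.save('pics/s2.npy',W);i=c['image'][150:290,200:340,::-1];cv2.imwrite('pics/s2.png',cv2.resize(i,(560,560),interpolation=3))"
```

```text
t 2.65 p [ 0.4339 -0.0938  0.1208] yhead -111.05 tilt [-0.001  0.    -1.   ] q [-0.48  0.02  2.02 -0.    1.1   1.46] F [ 0.3 -0.6 -0.4] open 0.584 0.0
[-0.001, -0.0176, 0.1919] -0.003
```

View pics/s2.png

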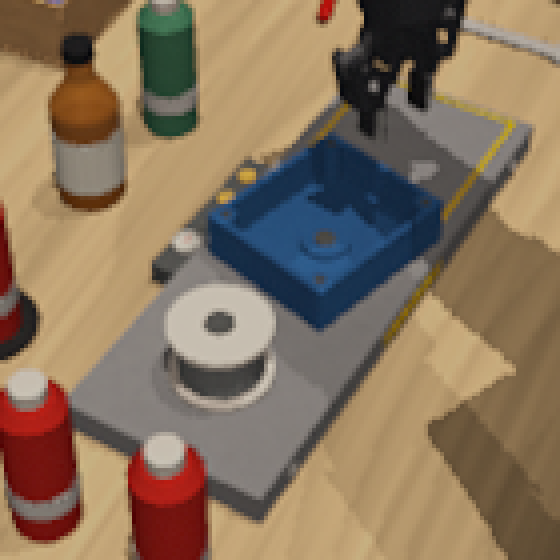

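Emit:
{"fn": "play_rows", "kwargs": {
  "plan": [
    [50,[0,0,0],0],
    [50,[0,0,0],0]
  ]
}}

```text
time_s: 2.9
eef_pos: [0.4356, -0.0938, 0.1223]
eef_rot: [0.001, 0.983, -0.182, 0.002]
wrist_force: [0.5, -0.6, 0.0]
opening: 0.584
grasp_force: 0.0
```

```bash
python3 -c "
from m import *
go((.436,-.087,.044,69.5))
W=np.load('pics/s2.npy');im=cv2.imread('pics/s2.png');
x,y,z=W[...,0],W[...,1],W[...,2]
m=(x>.37)&(x<.56)&(y>-.16)&(y<.08)&(z>.068)&(z<.08)
q=(W[m][:,:2]*1000).astype(np.float32);print(cv2.minAreaRect(q),len(q))
"
```

```text
t 2.9 p [ 0.4356 -0.0938  0.1223] yhead -110.98 tilt [ 0.003 -0.002 -1.   ] q [-0.48  0.02  2.02 -0.    1.09  1.46] F [ 0.5 -0.6  0. ] open 0.584 0.0
[-0.006, -0.0163, 0.1958] -0.0027
((464.3306884765625, -19.023330688476562), (155.24705505371094, 134.95501708984375), 70.74799346923828) 389
```

Emit:
{"fn": "play_rows", "kwargs": {
  "plan": [
    [50,[-0.001,-0.018,0.06],-0.005],
    [50,[-0.001,-0.018,0.12],-0.005],
    [50,[-0.001,-0.018,0.196],-0.005],
    [50,[-0.001,-0.018,0.196],-0.005],
    [50,[-0.001,-0.018,0.196],-0.005]
  ]
}}

```text
time_s: 3.4
eef_pos: [0.4368, -0.0861, 0.0428]
eef_rot: [-0.0, 0.985, -0.174, -0.0]
wrist_force: [-0.4, -0.3, 1.0]
opening: 0.586
grasp_force: 0.0
```

```bash
python3 -c "
from m import *
go((.438,-.087,.044,70))"
```

```text
t 3.4 p [ 0.4368 -0.0861  0.0428] yhead -110.05 tilt [-0.  0. -1.] q [-0.46  0.17  2.06 -0.    0.91  1.46] F [-0.4 -0.3  1. ] open 0.586 0.0
[0.0035, 0.0011, -0.003] -0.0003
```

Emit:
{"fn": "play_rows", "kwargs": {
  "plan": [
    [30,[0,0,0],0],
    [15,[0,0,0],0],
    [8,[0,0,0],0],
    [0,[0,0,0],0],
    [0,[0,0,0],0],
    [0,[0,0,0],0],
    [0,[0,0,0],0]
  ]
}}

```text
time_s: 4.1
eef_pos: [0.4374, -0.0866, 0.0433]
eef_rot: [0.001, 0.985, -0.174, 0.001]
wrist_force: [-1.9, -0.9, 8.2]
opening: 0.062
grasp_force: 59.6
```

```bash
python3 -c "
from m import *
go((.444,-.239,.044,84.5))"
```

```text
t 4.1 p [ 0.4374 -0.0866  0.0433] yhead -110.01 tilt [ 0.002 -0.001 -1.   ] q [-0.46  0.17  2.06 -0.    0.91  1.46] F [-1.9 -0.9  8.2] open 0.062 59.64830696582794
[0.1457, 0.3523, -0.0011] -0.0806
```

Emit:
{"fn": "play_rows", "kwargs": {
  "plan": [
    [0,[0.015,0.035,0],-0.008],
    [0,[0.03,0.07,0],-0.016],
    [0,[0.044,0.106,0],-0.024],
    [0,[0.058,0.141,0],-0.032],
    [0,[0.073,0.176,0],-0.04],
    [0,[0.087,0.211,0],-0.048],
    [0,[0.102,0.247,0],-0.056],
    [0,[0.117,0.282,0],-0.064],
    [0,[0.131,0.317,0],-0.072],
    [0,[0.146,0.352,0],-0.0806]
  ]
}}

```text
time_s: 5.1
eef_pos: [0.4437, -0.2357, 0.0433]
eef_rot: [-0.003, 0.999, -0.048, 0.0]
wrist_force: [-0.3, 16.0, 17.0]
opening: 0.063
grasp_force: 61.5
```

Emit:
{"fn": "play_rows", "kwargs": {
  "plan": [
    [0,[0,0,0],0],
    [0,[0,0,0],0],
    [0,[0,0,0],0]
  ]
}}

```text
time_s: 5.4
eef_pos: [0.4441, -0.2394, 0.0433]
eef_rot: [0.001, 0.999, -0.048, 0.001]
wrist_force: [-0.1, -1.9, 5.5]
opening: 0.059
grasp_force: 60.9
```

```bash
python3 -c "
from m import *
go((.444,-.239,.044,84.5))
c=camera('side');W=cloud(c);i=c['image'][120:270,220:370,::-1];cv2.imwrite('pics/s3.png',cv2.resize(i,(600,600),interpolation=3))
hsv=cv2.cvtColor(c['image'],cv2.COLOR_RGB2HSV);x,y,z=W[...,0],W[...,1],W[...,2]
m=(x>.35)&(x<.56)&(y>-.28)&(y<-.03)&(z>.068)&(z<.08)&(hsv[...,0]>95)&(hsv[...,0]<125)&(hsv[...,1]>110)
print(cv2.minAreaRect((W[m][:,:2]*1000).astype(np.float32)),m.sum())
"
```

```text
t 5.4 p [ 0.4441 -0.2394  0.0433] yhead -95.54 tilt [ 0.002 -0.002 -1.   ] q [-0.73  0.29  1.91 -0.    0.94  0.94] F [-0.1 -1.9  5.5] open 0.059 60.9008002281189
[-0.0005, -0.0011, -0.0017] -0.0002
((453.112060546875, -165.46929931640625), (155.59954833984375, 131.00003051757812), 84.98924255371094) 265
```

View pics/s3.png

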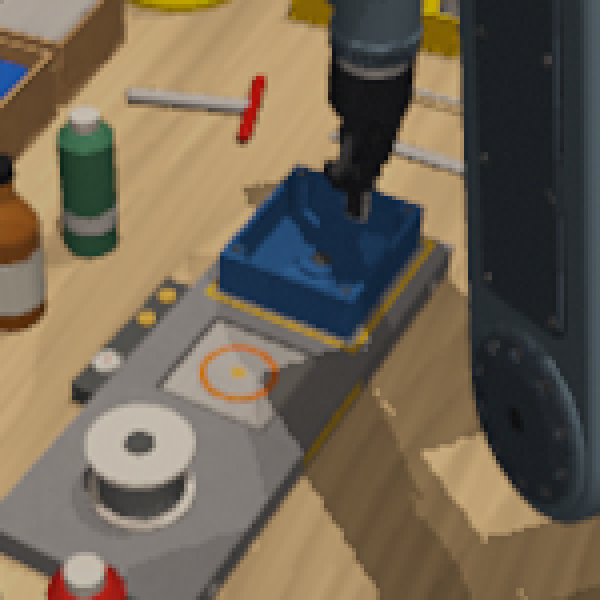

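Emit:
{"fn": "play_rows", "kwargs": {
  "plan": [
    [15,[0,0,0],0],
    [40,[0,0,0],0],
    [40,[0,0,0],0],
    [40,[0,0,-0.05],0],
    [85,[0,0,-0.15],0],
    [85,[0,0,-0.27],0],
    [85,[0,0,-0.39],0],
    [85,[0,0,-0.5],0],
    [85,[0,0,-0.5],0],
    [85,[0,0,-0.5],0]
  ]
}}

```text
time_s: 6.45
eef_pos: [0.4436, -0.2385, 0.243]
eef_rot: [0.001, 0.999, -0.048, 0.001]
wrist_force: [-0.3, 0.1, -1.3]
opening: 0.997
grasp_force: 0.0
```

```bash
python3 -c "
from m import *
from scipy.optimize import least_squares
go((.6915,.1565,.24,84.5),(.6915,.1565,.24,100),(.6915,.1565,.09,84.5))
c=camera('side');W=cloud(c)
hsv=cv2.cvtColor(c['image'],cv2.COLOR_RGB2HSV);x,y,z=W[...,0],W[...,1],W[...,2]
m=(x>.35)&(x<.56)&(y>-.28)&(y<-.03)&(z>.068)&(z<.08)&(hsv[...,0]>95)&(hsv[...,0]<125)&(hsv[...,1]>110)
print(cv2.minAreaRect((W[m][:,:2]*1000).astype(np.float32)),m.sum())
m=(x>.41)&(x<.52)&(y>-.07)&(y<.05)&(hsv[...,0]>5)&(hsv[...,0]<20)&(hsv[...,1]>130)
print('ring',cv2.minAreaRect((W[m][:,:2]*1000).astype(np.float32)),W[m].mean(0),m.sum())
c=camera('top');W=cloud(c);x,y,z=W[...,0],W[...,1],W[...,2];hsv=cv2.cvtColor(c['image'],cv2.COLOR_RGB2HSV)
m=(x>.41)&(x<.52)&(y>-.07)&(y<.05)&(hsv[...,0]>5)&(hsv[...,0]<20)&(hsv[...,1]>130)
print('ring',cv2.minAreaRect((W[m][:,:2]*1000).astype(np.float32)),W[m].mean(0),m.sum())
# cap
m=(np.hypot(x-.69,y-.156)<.03)&(z>.143)&(z<.157)&(hsv[...,1]<90)
print('cap',cv2.minAreaRect((W[m][:,:2]*1000).astype(np.float32)),m.sum())
m=(np.hypot(x-.69,y-.156)<.07)&(z<.012)&(hsv[...,2]<75)
print('mat');P=W[m];
r=cv2.fitEllipse(cv2.convexHull((P[:,:2]*1000).astype(np.float32)));print(r,m.sum(),P.min(0),P.max(0))
"
```

```text
t 6.45 p [ 0.4436 -0.2385  0.243 ] yhead -95.55 tilt [ 0.002 -0.002 -1.   ] q [-0.73  0.01  1.77  0.    1.36  0.94] F [-0.3  0.1 -1.3] open 0.997 0.0
[0.5214, -1.0429, 0.007] -0.0003
[0.5214, -1.0429, 0.007] -0.0864
[0.5207, -1.0434, 0.382] -0.0003
((453.1141052246094, -165.19366455078125), (157.07028198242188, 132.41981506347656), 84.95069885253906) 282
ring ((467.8312683105469, -13.782955169677734), (64.81450653076172, 66.34066772460938), 47.711891174316406) [ 0.46695923 -0.01080918  0.02736361] 58
ring ((467.3100891113281, -7.343730926513672), (35.069278717041016, 57.01071548461914), 69.70832824707031) [ 0.45717502 -0.00385286  0.02908667] 4
cap ((690.6511840820312, 156.68470764160156), (26.018184661865234, 25.599308013916016), 40.74626541137695) 68
mat
((693.4819946289062, 157.19036865234375), (77.6162109375, 81.70396423339844), 41.88846969604492) 190 [ 0.6545436   0.11848077 -0.00479968] [0.73053621 0.19652297 0.01175859]
```

Emit:
{"fn": "play_rows", "kwargs": {
  "plan": [
    [85,[0.12,-0.24,0],0],
    [85,[0.5,-1.0,0],0],
    [85,[0.5,-1.0,0],0],
    [85,[0.5,-1.0,0],0],
    [85,[0.5,-1.0,0],0],
    [85,[0.5,-1.0,0],0],
    [85,[0.5,-1.0,0],0],
    [85,[0.5,-1.0,0],0],
    [85,[0.5,-1.0,0],0],
    [85,[0.5,-1.0,0],0]
  ]
}}

```text
time_s: 7.55
eef_pos: [0.6809, 0.1459, 0.2374]
eef_rot: [-0.001, 0.999, -0.046, -0.003]
wrist_force: [-0.5, -0.4, -0.7]
opening: 0.991
grasp_force: 0.0
```

Emit:
{"fn": "play_rows", "kwargs": {
  "plan": [
    [85,[0,0,0],0],
    [85,[0,0,0],0]
  ]
}}

```text
time_s: 7.75
eef_pos: [0.6799, 0.1396, 0.2402]
eef_rot: [0.0, 0.999, -0.049, -0.002]
wrist_force: [0.3, -0.3, -0.2]
opening: 0.996
grasp_force: 0.0
```

```bash
python3 -c "
from m import *
go((.6915,.157,.24,84.5),(.6915,.157,.09,84.5))"
```

```text
t 7.75 p [0.6799 0.1396 0.2402] yhead -95.59 tilt [-0.003 -0.001 -1.   ] q [ 0.03  0.44  1.26 -0.    1.44  1.7 ] F [ 0.3 -0.3 -0.2] open 0.996 0.0
[0.0246, -0.0461, 0.0003] -0.0005
[0.0257, -0.0464, 0.3753] -0.0005
```

Emit:
{"fn": "play_rows", "kwargs": {
  "plan": [
    [85,[0.025,-0.046,0],0],
    [85,[0.025,-0.046,0],0],
    [85,[0.025,-0.046,0.08],0],
    [85,[0.025,-0.046,0.15],0],
    [85,[0.025,-0.046,0.15],0],
    [85,[0.025,-0.046,0.15],0]
  ]
}}

```text
time_s: 8.35
eef_pos: [0.6922, 0.1565, 0.1822]
eef_rot: [0.0, 0.999, -0.049, -0.001]
wrist_force: [0.5, -0.4, 0.6]
opening: 0.997
grasp_force: 0.0
```

```bash
python3 -c "
from m import *
go((.6915,.157,.24,84.5),(.6915,.157,.09,84.5))"
```

```text
t 8.35 p [0.6922 0.1565 0.1822] yhead -95.62 tilt [-0.001 -0.    -1.   ] q [ 0.06  0.52  1.27 -0.    1.36  1.72] F [ 0.5 -0.4  0.6] open 0.997 0.0
[-0.002, -0.0009, -0.1446] -0.0007
[-0.0015, -0.0011, 0.2304] -0.0007
```

Emit:
{"fn": "play_rows", "kwargs": {
  "plan": [
    [85,[0,0,0.06],0],
    [85,[0,0,0.12],0],
    [85,[0,0,0.18],0],
    [85,[0,0,0.23],0],
    [85,[0,0,0.23],0],
    [85,[0,0,0.23],0]
  ]
}}

```text
time_s: 8.95
eef_pos: [0.6938, 0.1575, 0.0922]
eef_rot: [-0.0, 0.999, -0.049, 0.001]
wrist_force: [-0.7, -0.8, 1.4]
opening: 0.999
grasp_force: 0.0
```

Emit:
{"fn": "play_rows", "kwargs": {
  "plan": [
    [65,[0,0,0],0],
    [56,[0,0,0],0],
    [40,[0,0,0],0],
    [30,[0,0,0],0],
    [30,[0,0,0],0],
    [30,[0,0,0],0],
    [30,[0,0,0],0]
  ]
}}

```text
time_s: 9.65
eef_pos: [0.6942, 0.1576, 0.0925]
eef_rot: [0.0, 0.999, -0.048, 0.002]
wrist_force: [-0.7, -1.7, 5.5]
opening: 0.619
grasp_force: 63.6
```

```bash
python3 -c "
from m import *
go((.6915,.157,.21,84.5))
c=camera('side');save(c,'s4.png');W=cloud(c)
i=c['image'][130:270,150:290,::-1];cv2.imwrite('pics/s4.png',cv2.resize(i,(560,560),interpolation=3))"
```

```text
t 9.65 p [0.6942 0.1576 0.0925] yhead -95.55 tilt [ 0.004 -0.    -1.   ] q [ 0.06  0.61  1.33 -0.    1.21  1.73] F [-0.7 -1.7  5.5] open 0.619 63.61657550325617
[-0.0055, 0.0021, -0.2938] -0.0003
```

View pics/s4.png

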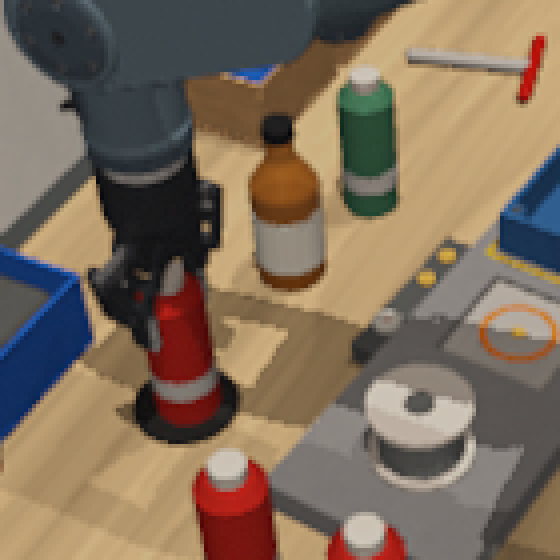

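Emit:
{"fn": "play_rows", "kwargs": {
  "plan": [
    [30,[0,0,-0.04],0],
    [30,[0,0,-0.12],0],
    [30,[0,0,-0.21],0],
    [30,[0,0,-0.295],0],
    [30,[0,0,-0.295],0],
    [30,[0,0,-0.295],0],
    [30,[0,0,-0.295],0]
  ]
}}

```text
time_s: 10.4
eef_pos: [0.6912, 0.1578, 0.2057]
eef_rot: [0.0, 0.999, -0.048, -0.002]
wrist_force: [-1.0, -0.5, -3.1]
opening: 0.614
grasp_force: 63.6
```

```bash
python3 -c "
from m import *
go((.469,-.0137,.21,84.5))"
```

```text
t 10.4 p [0.6912 0.1578 0.2057] yhead -95.55 tilt [-0.004 -0.    -1.   ] q [0.06 0.5  1.25 0.   1.4  1.73] F [-1.  -0.5 -3.1] open 0.614 63.64468005253002
[-0.5115, 0.4805, -0.0084] -0.0003
```

Emit:
{"fn": "play_rows", "kwargs": {
  "plan": [
    [30,[-0.03,0.03,0],0],
    [30,[-0.09,0.085,0],0],
    [30,[-0.16,0.15,0],0],
    [30,[-0.23,0.215,0],0],
    [30,[-0.3,0.28,0],0],
    [30,[-0.37,0.345,0],0],
    [30,[-0.43,0.4,0],0],
    [30,[-0.48,0.45,0],0],
    [30,[-0.51,0.48,0],0],
    [30,[-0.51,0.48,0],0]
  ]
}}

```text
time_s: 11.4
eef_pos: [0.4685, -0.0141, 0.2062]
eef_rot: [-0.0, 0.999, -0.049, -0.002]
wrist_force: [-0.2, 0.2, -3.1]
opening: 0.613
grasp_force: 63.9
```

Emit:
{"fn": "play_rows", "kwargs": {
  "plan": [
    [30,[0,0,0],0],
    [30,[0,0,0],0],
    [30,[0,0,0],0]
  ]
}}

```text
time_s: 11.7
eef_pos: [0.4714, -0.013, 0.2077]
eef_rot: [-0.0, 0.999, -0.048, -0.0]
wrist_force: [0.3, -0.4, -2.6]
opening: 0.615
grasp_force: 64.0
```

```bash
python3 -c "
from m import *
from scipy.optimize import least_squares
go((.469,-.0137,.126,84.5))
c=camera('side');W=cloud(c)
hsv=cv2.cvtColor(c['image'],cv2.COLOR_RGB2HSV);x,y,z=W[...,0],W[...,1],W[...,2]
m=(np.hypot(x-.467,y+.0137)<.05)&(z>.1)&(z<.2)&((hsv[...,0]<8)|(hsv[...,0]>172))&(hsv[...,1]>150);p=W[m]
r=least_squares(lambda c:np.hypot(p[:,0]-c[0],p[:,1]-c[1])-.027,[.467,-.01],loss='soft_l1',f_scale=.003);print(r.x,len(p),p[:,2].min())
i=c['image'][110:280,190:360,::-1];cv2.imwrite('pics/s5.png',cv2.resize(i,(560,560),interpolation=3))"
```

```text
t 11.7 p [ 0.4714 -0.013   0.2077] yhead -95.5 tilt [-0.001  0.    -1.   ] q [-0.28 -0.03  1.88  0.    1.29  1.39] F [ 0.3 -0.4 -2.6] open 0.615 63.95006169565022
[-0.0056, 0.0024, 0.2042] 0.0
[ 0.469789   -0.01274224] 190 0.12181423540728321
```

Emit:
{"fn": "play_rows", "kwargs": {
  "plan": [
    [30,[-0.006,0.002,0.05],0],
    [30,[-0.006,0.002,0.11],0],
    [30,[-0.006,0.002,0.17],0],
    [30,[-0.006,0.002,0.215],0],
    [30,[-0.006,0.002,0.23],0],
    [30,[-0.006,0.002,0.24],0],
    [30,[-0.006,0.002,0.24],0],
    [30,[-0.006,0.002,0.24],0]
  ]
}}

```text
time_s: 12.55
eef_pos: [0.4686, -0.0137, 0.1131]
eef_rot: [-0.0, 0.999, -0.048, -0.0]
wrist_force: [-4.7, 1.8, 3.8]
opening: 0.612
grasp_force: 64.8
```

Emit:
{"fn": "play_rows", "kwargs": {
  "plan": [
    [30,[0,0,0.005],0],
    [30,[0,0,0.01],0],
    [30,[0,0,0.01],0],
    [30,[0,0,0.01],0]
  ]
}}

```text
time_s: 12.95
eef_pos: [0.4689, -0.0138, 0.1097]
eef_rot: [-0.0, 0.999, -0.048, 0.0]
wrist_force: [-5.9, 1.8, 8.0]
opening: 0.611
grasp_force: 65.1
```

Emit:
{"fn": "play_rows", "kwargs": {
  "plan": [
    [30,[0,0,0.004],0],
    [30,[0,0,0.008],0],
    [30,[0,0,0.008],0],
    [30,[0,0,0.008],0]
  ]
}}

```text
time_s: 13.35
eef_pos: [0.4691, -0.0139, 0.1069]
eef_rot: [-0.0, 0.999, -0.048, 0.0]
wrist_force: [-7.6, 1.5, 11.1]
opening: 0.609
grasp_force: 65.4
```

Emit:
{"fn": "play_rows", "kwargs": {
  "plan": [
    [30,[0,0,0.003],0],
    [30,[0,0,0.005],0],
    [30,[0,0,0.005],0],
    [30,[0,0,0.005],0]
  ]
}}

```text
time_s: 13.75
eef_pos: [0.4702, -0.0142, 0.1064]
eef_rot: [0.0, 0.999, -0.048, 0.001]
wrist_force: [-9.0, 2.7, 21.9]
opening: 0.612
grasp_force: 66.6
```

Emit:
{"fn": "play_rows", "kwargs": {
  "plan": [
    [30,[0,0,0.001],0],
    [30,[0,0,0.001],0],
    [30,[0,0,0.001],0],
    [30,[0,0,0.001],0],
    [30,[0,0,0.001],0],
    [30,[0,0,0.001],0],
    [30,[0,0,0.001],0],
    [30,[0,0,0.001],0],
    [30,[0,0,0.001],0],
    [30,[0,0,0.001],0]
  ]
}}

```text
time_s: 14.75
eef_pos: [0.4703, -0.0142, 0.1064]
eef_rot: [0.0, 0.999, -0.048, 0.001]
wrist_force: [-10.9, 3.5, 26.3]
opening: 0.62
grasp_force: 67.1
```

```bash
python3 -c "
from m import *
from scipy.optimize import least_squares
go((.469,-.0137,.206,84.5))
c=camera('side');W=cloud(c)
hsv=cv2.cvtColor(c['image'],cv2.COLOR_RGB2HSV);x,y,z=W[...,0],W[...,1],W[...,2]
red=(np.hypot(x-.467,y+.0137)<.05)&((hsv[...,0]<8)|(hsv[...,0]>172))&(hsv[...,1]>150)
for a,b in((.03,.065),(.065,.11)):
  p=W[red&(z>a)&(z<b)];r=least_squares(lambda c:np.hypot(p[:,0]-c[0],p[:,1]-c[1])-.027,[.467,-.01],loss='soft_l1',f_scale=.003);print(r.x,len(p))
m=(hsv[...,1]<60)&(np.abs(x-.467)<.042)&(np.abs(y+.0137)<.042)&(z<.04);print('plate z',np.median(z[m]),m.sum())
i=c['image'][150:270,210:330,::-1];cv2.imwrite('pics/s6.png',cv2.resize(i,(560,560),interpolation=3))"
```

```text
t 14.75 p [ 0.4703 -0.0142  0.1064] yhead -95.5 tilt [ 0.003 -0.001 -1.   ] q [-0.28  0.1   1.97  0.    1.06  1.38] F [-10.9   3.5  26.3] open 0.62 67.06130128121004
[-0.0025, -0.0007, -0.249] -0.0
[ 0.46714319 -0.01345539] 50
[ 0.46822851 -0.01384525] 115
plate z 0.017122107333714803 137
```

View pics/s6.png

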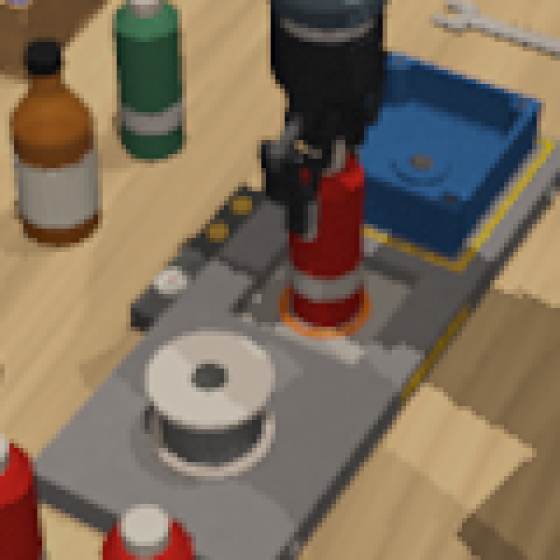

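Emit:
{"fn": "play_rows", "kwargs": {
  "plan": [
    [30,[0,0,-0.02],0],
    [30,[0,0,-0.05],0],
    [30,[0,0,-0.12],0],
    [30,[0,0,-0.19],0],
    [30,[0,0,-0.25],0],
    [30,[0,0,-0.25],0],
    [30,[0,0,-0.25],0],
    [30,[0,0,-0.25],0]
  ]
}}

```text
time_s: 15.6
eef_pos: [0.4677, -0.0138, 0.201]
eef_rot: [-0.0, 0.999, -0.048, -0.001]
wrist_force: [-0.6, 1.0, -3.6]
opening: 0.615
grasp_force: 64.1
```

```bash
python3 -c "
from m import *
go((.694,.1576,.206,84.5))"
```

```text
t 15.6 p [ 0.4677 -0.0138  0.201 ] yhead -95.55 tilt [-0.002  0.001 -1.   ] q [-0.28 -0.03  1.9  -0.    1.28  1.38] F [-0.6  1.  -3.6] open 0.615 64.1057509300299
[0.5215, -0.4813, -0.0134] -0.0003
```

Emit:
{"fn": "play_rows", "kwargs": {
  "plan": [
    [30,[0.03,-0.03,0],0],
    [30,[0.09,-0.085,0],0],
    [30,[0.16,-0.15,0],0],
    [30,[0.23,-0.215,0],0],
    [30,[0.3,-0.28,0],0],
    [30,[0.37,-0.345,0],0],
    [30,[0.43,-0.4,0],0],
    [30,[0.48,-0.445,0],0],
    [30,[0.52,-0.48,0],0],
    [30,[0.52,-0.48,0],0]
  ]
}}

```text
time_s: 16.6
eef_pos: [0.6946, 0.1584, 0.1991]
eef_rot: [-0.0, 0.999, -0.048, -0.002]
wrist_force: [-0.1, -0.1, -3.4]
opening: 0.614
grasp_force: 64.3
```

Emit:
{"fn": "play_rows", "kwargs": {
  "plan": [
    [30,[0,0,0],0],
    [30,[0,0,0],0],
    [30,[0,0,0],0]
  ]
}}

```text
time_s: 16.9
eef_pos: [0.6935, 0.1562, 0.202]
eef_rot: [0.0, 0.999, -0.049, -0.001]
wrist_force: [-0.5, -0.0, -3.3]
opening: 0.617
grasp_force: 64.3
```

```bash
python3 -c "
from m import *
go((.694,.1576,.0945,84.5))"
```

```text
t 16.9 p [0.6935 0.1562 0.202 ] yhead -95.59 tilt [-0.001 -0.    -1.   ] q [ 0.06  0.5   1.25 -0.    1.39  1.72] F [-0.5 -0.  -3.3] open 0.617 64.31552095105872
[0.0012, -0.0036, 0.2688] -0.0005
```

Emit:
{"fn": "play_rows", "kwargs": {
  "plan": [
    [30,[0.001,-0.003,0.05],0],
    [30,[0.001,-0.003,0.11],0],
    [30,[0.001,-0.003,0.17],0],
    [30,[0.001,-0.003,0.23],0],
    [30,[0.001,-0.003,0.255],0],
    [30,[0.001,-0.003,0.266],0],
    [30,[0.001,-0.003,0.27],0],
    [30,[0.001,-0.003,0.27],0],
    [30,[0.001,-0.003,0.27],0]
  ]
}}

```text
time_s: 17.8
eef_pos: [0.6956, 0.1581, 0.0961]
eef_rot: [-0.0, 0.999, -0.048, 0.001]
wrist_force: [-0.3, -0.2, -3.6]
opening: 0.615
grasp_force: 64.2
```

Emit:
{"fn": "play_rows", "kwargs": {
  "plan": [
    [30,[0,0,0.003],0],
    [30,[0,0,0.005],0],
    [30,[0,0,0.005],0]
  ]
}}

```text
time_s: 18.1
eef_pos: [0.6947, 0.1581, 0.0926]
eef_rot: [-0.0, 0.999, -0.048, 0.0]
wrist_force: [-0.2, -0.5, -3.3]
opening: 0.614
grasp_force: 64.3
```

Not yet in contact; lower gently.

Emit:
{"fn": "play_rows", "kwargs": {
  "plan": [
    [30,[0,0,0.003],0],
    [30,[0,0,0.005],0],
    [30,[0,0,0.005],0],
    [30,[0,0,0.005],0]
  ]
}}

```text
time_s: 18.5
eef_pos: [0.6952, 0.1581, 0.0926]
eef_rot: [0.0, 0.999, -0.048, 0.001]
wrist_force: [-4.2, -0.4, 6.5]
opening: 0.614
grasp_force: 65.5
```

Contact. Release and rise.

Emit:
{"fn": "play_rows", "kwargs": {
  "plan": [
    [58,[0,0,0],0],
    [70,[0,0,0],0],
    [85,[0,0,0],0],
    [85,[0,0,0],0],
    [85,[0,0,0],0],
    [85,[0,0,-0.03],0],
    [85,[0,0,-0.1],0],
    [85,[0,0,-0.2],0],
    [85,[0,0,-0.3],0],
    [85,[0,0,-0.4],0]
  ]
}}

```text
time_s: 19.5
eef_pos: [0.6946, 0.1581, 0.2531]
eef_rot: [-0.0, 0.999, -0.048, 0.0]
wrist_force: [1.3, -0.2, 0.1]
opening: 0.992
grasp_force: 0.0
```

Emit:
{"fn": "play_rows", "kwargs": {
  "plan": [
    [85,[-0.1,0,-0.03],0],
    [85,[-0.2,0,-0.03],0],
    [85,[-0.3,0,-0.03],0],
    [85,[-0.3,0,-0.03],0],
    [85,[-0.3,0,-0.03],0],
    [85,[-0.3,0,-0.03],0]
  ]
}}

```text
time_s: 20.1
eef_pos: [0.5766, 0.1695, 0.2636]
eef_rot: [-0.0, 0.999, -0.049, 0.001]
wrist_force: [0.3, 0.5, -0.2]
opening: 0.995
grasp_force: 0.0
```

```bash
python3 - <<'E'
from m import *
from scipy.optimize import least_squares
go()
c=camera('side');W=cloud(c)
hsv=cv2.cvtColor(c['image'],cv2.COLOR_RGB2HSV);x,y,z=W[...,0],W[...,1],W[...,2]
for a,b in((.02,.065),(.065,.12)):
  p=W[(np.hypot(x-.692,y-.157)<.06)&(z>a)&(z<b)];r=least_squares(lambda c:np.hypot(p[:,0]-c[0],p[:,1]-c[1])-.027,[.692,.157],loss='soft_l1',f_scale=.003);print('can',r.x,len(p))
m=(hsv[...,1]<60)&(np.abs(x-.467)<.042)&(np.abs(y+.0137)<.042)&(z<.04);print('plate z',np.median(z[m]))
m=(x>.35)&(x<.56)&(y>-.28)&(y<-.03)&(z>.068)&(z<.08)&(hsv[...,0]>95)&(hsv[...,0]<125)&(hsv[...,1]>110)
print('cover',cv2.minAreaRect((W[m][:,:2]*1000).astype(np.float32)))
c=camera('top');W=cloud(c);hsv=cv2.cvtColor(c['image'],cv2.COLOR_RGB2HSV);x,y,z=W[...,0],W[...,1],W[...,2]
m=(np.hypot(x-.69,y-.156)<.03)&(z>.143)&(z<.157)&(hsv[...,1]<90);print('cap',cv2.minAreaRect((W[m][:,:2]*1000).astype(np.float32)))
i=camera('side')['image'][:,:,::-1];cv2.imwrite('pics/s7.png',i[130:330,130:390].repeat(2,0).repeat(2,1))
E
```

```text
t 20.1 p [0.5766 0.1695 0.2636] yhead -95.56 tilt [ 0.002  0.    -1.   ] q [ 0.09  0.21  1.51 -0.    1.42  1.76] F [ 0.3  0.5 -0.2] open 0.995 0.0
can [0.69333849 0.15856281] 162
can [0.69338954 0.15807122] 209
plate z 0.02717355414964099
cover ((453.1298828125, -165.28668212890625), (155.19479370117188, 131.8241729736328), 85.2857437133789)
cap ((691.3408813476562, 156.6829071044922), (27.181884765625, 25.419063568115234), 39.8947868347168)
```

View pics/s7.png

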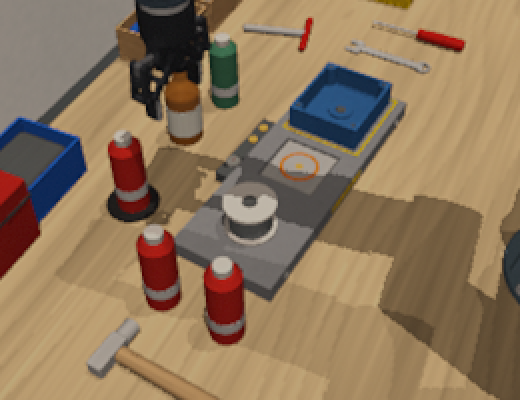

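The red can stands upright on the mat (crop pixel about 130,185), the cover is inside the yellow outline (340,105), the plate is up, and the gripper is clear of everything.

```bash
python3 -c "
from bench import *
print(hand_in())"
```

```text
the job is handed in; nothing more can be done
None
```

I handed the job in at about 20 s of the 59 s: the cover measured square and within about 4 mm of the outline's centre, the red can held the plate fully down for over a second, and it is back upright on its mat; the hand-in gave no verdict.

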